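Press the lid onto a storage canister with a ratchet lid press

TASK

Press the wooden lid home on the glass canister standing in the lid press: pull the lever down to its third notch (the green mark) and no further, and let go so that the ratchet holds it there. Then press the red release button so that the lever swings all the way back up, and leave everything else on the counter where it is.

Things in the scene. Friction and masses are not known exactly. Their poses are not given: they have to be found in the camera images.
- press: Grey lid press fixed to the counter: base 170 x 235 x 16 mm, column on its own -y side, head (74 mm in x, y -111 to 45 mm, z 160 to 250 mm) over the canister. Origin on the counter under the canister's centre, own z up. The lever points to its own -x (roughly towards the robot) and swings in its own x-z plane on the head's +y side.
- lever_pivot (a point): The lever's hinge axis (along the press's own y) in the plane of the lever: at 0, 66, 210 mm in the press's own frame.
- green_mark (a point): Middle of the green mark of the third notch, a bar 24 x 16 x 9 mm, on the fixed dark fan of plates (85 mm radius, own y 41 to 57 mm) beside the lever. Six such marks lie 78 mm from the hinge axis, one per notch: from the top, white (0, lever fully up), white (1), white (2), green (3), red (4), red (5). The lever lies beside the mark of its notch.
- lever_knob (a point): Centre of the black ball knob, 40 mm in diameter, at the end of the 14 mm thick steel lever, 140 mm from the pivot. At lever value q the lever rises at 0.90 - q rad above level, towards the press's own -x. The knob can be pinched across the press's own y from above, or pushed down; it must follow its arc.
- lever (a joint): Lever angle, rad: 0 fully up (stop), grows as the knob is pulled down, stop at 1.05. Notches at 0.2, 0.4, 0.6 (third, green), 0.8, 1.0; each clicks in about 0.03 past it; let go, the lever falls back to the last one passed and stays. Return spring: about 3 to 12 N at the knob. Starts at 0 or 0.2. With the button held down it swings up to 0 within 1 s.
- button_top (a point): Centre of the top face of the red release button, 36 mm in diameter, on top of the head; pressed straight down. At 0, -55, 270 mm in the press's own frame when not pressed; 14 mm proud of its black collar.
- button (a joint): Button travel in m: 0 out, 0.008 fully down (about 5 to 10 N); sprung. The ratchet is freed from about 0.004 on, and the button must be kept down while the lever swings up. It also jogs by itself by up to 4 mm as the ratchet clicks.
- canister: Loose glass canister of pinkish lentils standing upright in the press between four low pegs, 90 mm in diameter, 107.5 mm tall without lid, 0.8 kg. Origin at the centre of its underside, 16 mm above the counter.
- lid_top (a point): Centre of the top of the canister's wooden lid (94 mm diameter, 12 mm thick), about 143 mm above the counter when proud, 135.5 mm when home. Out of reach under the press head: pressed by the press's sprung foot, which comes down 25 mm per rad of lever.
- lid (a joint): How far the lid has been pressed in, in m: starts at 0 to 0.0015 (standing proud), 0.008 is home on the rim. Stiff fit: stays where it is left. It gets home at the lever's third notch.
- canister_b: Bystander: closed canister with yellow contents, wooden lid, 94 mm diameter, 120 mm tall. Origin at the centre of its underside.
- canister_c: Bystander: closed canister with pale contents, wooden lid, 94 mm diameter, 120 mm tall. Origin at the centre of its underside.
- spare_lid: Bystander: spare wooden lid lying flat, 94 mm diameter, 12 mm thick. Origin at the centre of its underside.
- spice_jar: Bystander: amber jar with black cap, 44 mm diameter, 100 mm tall. Origin at the centre of its underside.
- pepper_mill: Bystander: dark wooden pepper mill beside the press's column, 54 mm diameter, 170 mm tall. Origin at the centre of its underside.
- food_can: Bystander: food can with green label, 74 mm diameter, 100 mm tall. Origin at the centre of its underside.
- tea_box: Bystander: orange box, 70 x 130 x 60 mm. Origin at the centre of its underside.

How it is judged:
On the way, in this order (a step that is already met when the one before it is completed fails the run):
1. the lever has been let go and rests in the third notch, with the lid home (value of joint lever between 0.53 and 0.66 rad and value of joint lid above 0.0065 m and contact force between each of the fingers, the arm and press below 0.3 N), for 0.2 s.
2. the release button is pressed (value of joint button above 0.004 m).
At the end, for the whole second after the job is handed in: The lever is back up (below 0.07 rad) and the button out (less than 2 mm in), the lid is pressed home (at least 6.5 of 8 mm) and the canister stands upright (within 0.1 rad) in the press, within 12 mm of its centre (value of joint lever below 0.07 rad and value of joint button below 0.002 m and value of joint lid above 0.0065 m and horizontal distance between canister and press below 0.012 m and angle between canister's own z axis and vertical below 0.1 rad); the robot touches nothing.
It fails at once if the lever is pulled on to the fourth notch (beyond 0.81 rad) (value of joint lever above 0.81 rad).
It fails at once if a bystander is moved by more than 30 mm (distance of any of canister_b, canister_c, spare_lid, spice_jar, pepper_mill, food_can, tea_box from where it was at the start of the episode above 0.03 m).
It also fails if it takes over 40 s, if anything falls off the work surface, if the arm or the gripper's body presses on something with over 40 N, if the wrist force passes 120 N, or if a joint passes its speed limit or range.

ROBOT

A 6-joint arm with a two-finger parallel gripper is mounted at the origin on the work surface. World frame = base frame: x ahead of the robot, y to its left, z up, the work surface at z = 0. Lengths are in m, angles in rad, forces in N, time in s.
With the tool pointing down it reaches from about 0.3 to 0.85 m from the base axis. Payload 4.2 kg.
Tool frame: the origin (TCP) lies on the centre line of the jaws, within the pads' length; the fingertips stand r.tip_reach ahead of it and the grasp point (between the pads) lies 5 mm behind it (r.tip_reach is the distance from the TCP to the fingertips, in m); z points along the fingers, y is the line along which they close (so a half turn about z gives the same grasp; the last joint's range is limited). The gripper opens to 91 mm and grips with 3 to 60 N. Pads are 32 mm wide; open, the fingers measure 118 mm over their backs; the gripper's body (76 mm by 178 mm) begins 60 mm behind the grasp point.
Start: joints at [-1.187, 0.32, 1.565, -0, 1.257, -0.02], TCP at [0.226, -0.529, 0.228] pointing down, gripper open.
Joint ranges: [-3.11, 3.11], [-0.84, 2.01], [0.21, 2.61], [-1.34, 4.49], [0.05, 2.63], [-2.56, 2.56]. Speed limits (rad/s): [2.57, 2.57, 3.14, 3.14, 3.14, 3.14].

INTERFACE

Orientations are given as a rotation vector (axis times angle).
In Python, from plant import r gives the robot as it stands.
- The arm moves only by the tool apply_moves, never from a script. Its arguments are lists of equal length, an entry for each row: "hand": the opening, from 0 (shut) to 1 (fully open); "slide": the shift along the tool's x, y, z in m, a list of three; "roll": the turn about the tool's z in degrees. A call has 1 to 20 rows; each row is the pose to reach, as a shift and turn from the pose commanded when the call began, along the tool's axes at that moment; what a row does not reach only later rows make up. A row lasts 1/10 s, in which the tool goes at most 50 mm and 8.59 degrees, less where a joint would pass 70% of its speed; a pose out of reach is approached as far as the arm can. A call with a gripper value outside its range is refused whole. The fingers move at their own pace and stop on an object; "newtons" is the grip in N (left out, the last holds). Time passes only in rows, so rows that repeat a pose let the fingers close. It gives the time, the measured TCP pose, the force, the opening and the grip force at its end, in the units of the state.
- r.get_obs(): the state, without advancing time (a new reading comes with each control period).
- r.capture(name): name is "scene" or "top"; returns a dict with "frame" (420x560x3 uint8, red, green, blue), "depth" (420x560 float32, m along the optical axis (not along the pixel's ray), 0 where there is no reading), "K" (3x3 intrinsics, pixels), "position" and "attitude" of the camera in the world. Camera axes: x right, y down, z forward; pixel columns grow to the right and rows downward; lengths in m; the calibration is good to about 2 mm. A picture is of the moment at which its call begins.
- r.sign_off(): hands the job in; it is judged then, once.
Trained networks look in the newest picture that a camera, given by its name, has taken for a name from the list of things; names that differ only in an ending like _2 or _b are one class to them, and where a whole thing is asked for, a point or a joint stands for the part that bears it (a point fixed in the world has none). Each returns a list of dicts, best first, with "p" (0 to 1); they miss things now and then, are a little off and sometimes report something else, mostly with a low value. They report only what shows in the picture. A call takes as long as a camera call.
- r.search_frame(camera, name): "pixel" ([column, row] in pixels, amid what is visible of it).
- r.masks_of(camera, name): "pixels" (420x560 bool, what is visible of it) and "pixel" ([column, row] in pixels, amid what is visible of it).
- r.pinpoint(camera, name): "pixel" ([column, row] in pixels: a listed point, or the origin of a listed thing).
The state is a dict: "t": time; "joints": joint angles; "qvel": joint speeds; "effort": joint torques, N m; "eef_pos": TCP position; "tool_rot": TCP orientation; "wrist_force": force on the tool from outside, world axes, zero at the start; "torque": the same for the moment, N m; "opening": finger opening in m; "finger_force": force on a finger pad.
Only numpy, scipy, OpenCV 4.12 (cv2) and the standard library are available. Lean on these libraries where they do the work, as an engineer would, in place of code of your own. Each camera call takes 0.05 s, during which the arm holds its last target. There are 200 camera calls.

## Working session

There is one attempt and no reset: what is moved stays moved. The work goes in short steps, Python scripts to look and compute and a tool call to move; the robot and the scene stay as the last step left them, time stands still between calls to the robot, and variables do not carry over. Pictures are saved under pics/ and viewed, at most 10 in all, crops included, and the job is handed in when it is done.

Besides the shell and the picture viewer there is one more tool, called after "Emit:" in YAML: its name, and indented under it one key for each argument. apply_moves: Moves the arm, as the interface text tells. Its arguments: {"type":"object","properties":{"hand":{"type":"array","items":{"type":"number"}},"slide":{"type":"array","items":{"type":"array","items":{"type":"number"}}},"roll":{"type":"array","items":{"type":"number"}},"newtons":{"type":"number"}},"required":["hand","slide","roll"]}

```bash
mkdir -p pics; ls
cat > h.py <<'E'
from plant import r
import numpy as np, cv2
from scipy.spatial.transform import Rotation as R
def att(c):
    a=np.array(c["attitude"],float)
    return a if a.shape==(3,3) else (R.from_rotvec(a) if a.size==3 else R.from_quat(a)).as_matrix()
def ray(c,px):
    d=np.linalg.inv(c["K"])@np.array([px[0],px[1],1.0]); return np.array(c["position"]),att(c)@d
def at_z(c,px,z):
    p,d=ray(c,px); return p+d*(z-p[2])/d[2]
def at_depth(c,px):
    u,v=int(round(px[0])),int(round(px[1])); w=c["depth"][v-2:v+3,u-2:u+3]; w=w[w>0]
    p,d=ray(c,px); return p+d*np.median(w) if w.size else None
def proj(c,P):
    q=att(c).T@(np.array(P)-np.array(c["position"])); q=c["K"]@q; return q[:2]/q[2]
E
python3 - <<'E'
from h import *
np.set_printoptions(precision=4,suppress=True)
o=r.get_obs();print(o["t"],o["eef_pos"],o["tool_rot"],o["opening"],r.tip_reach)
for n in("scene","top"):
    c=r.capture(n);cv2.imwrite(f"pics/{n}0.png",c["frame"][:,:,::-1]);print(n,c["position"],c["attitude"])
    for k in("lever_knob","button_top","lever_pivot","green_mark","press","lid_top","canister","pepper_mill"):
        for d in r.pinpoint(n,k)[:1]: print(k,d["pixel"],round(d["p"],2),at_depth(c,d["pixel"]))
E
```

```text
pics
0.0 [ 0.2258 -0.5283  0.2271] [-3.0761 -0.6296  0.0005] 0.09117299423461897 0.014
scene [ 1.0514 -0.2217  0.9761] [-2.174  -1.4764  0.436 ]
lever_knob [315.1, 154.5] 0.59 [0.5351 0.0677 0.3115]
button_top [297.0, 212.9] 0.65 [ 0.643  -0.0216  0.2697]
lever_pivot [336.9, 204.8] 0.65 [0.6331 0.0867 0.2289]
green_mark [316.4, 179.2] 0.77 [0.5693 0.0595 0.2637]
press [310.1, 255.1] 0.88 [0.6759 0.0073 0.102 ]
lid_top [353.8, 294.6] 0.71 [0.7857 0.091  0.0125]
canister [310.5, 257.0] 0.82 [0.6772 0.0085 0.0925]
pepper_mill [254.7, 300.1] 0.79 [ 0.7206 -0.1605  0.06  ]
top [ 0.3332 -0.0009  1.3536] [-2.1206  2.1235 -0.2208]
lever_knob [248.0, 219.2] 0.61 [0.5136 0.0644 0.3118]
button_top [283.9, 168.5] 0.43 [ 0.6561 -0.0256  0.2692]
lever_pivot [240.0, 188.8] 0.84 [0.6116 0.0923 0.2271]
green_mark [249.3, 211.4] 0.87 [0.5452 0.0652 0.2495]
press [263.9, 197.0] 0.72 [0.5991 0.0288 0.1824]
lid_top [417.5, 248.7] 0.66 [ 0.4602 -0.4141  0.1191]
canister [415.9, 248.2] 0.9 [ 0.4617 -0.4096  0.1189]
pepper_mill [321.3, 179.5] 0.73 [ 0.6835 -0.1472  0.0576]
```

View pics/scene0.png

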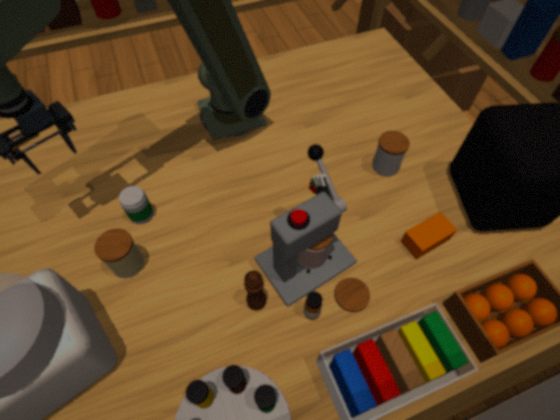

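View pics/top0.png

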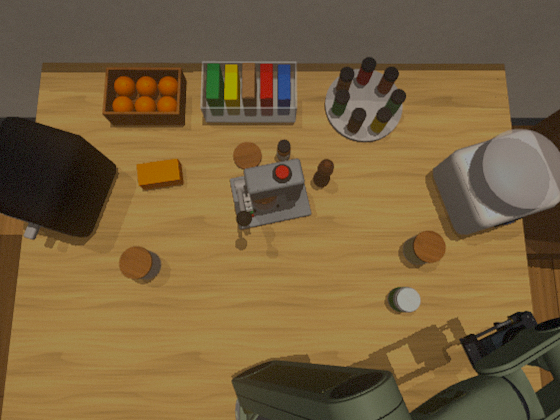

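The scene view shows the knob at about (316,152) and the button at (298,217). In the top view the knob is at (244,218) and the button at (283,172). Next I'll fit the press pose.

Run:
```python
from h import *
from scipy.optimize import least_squares
np.set_printoptions(precision=4,suppress=True)
C={n:r.capture(n) for n in("scene","top")}
obs=[]
guess={"scene":{"k":(316,152),"b":(298,217)},"top":{"k":(244,218),"b":(283,172)}}
for n,c in C.items():
    f=c["frame"].astype(int);yy,xx=np.mgrid[:420,:560]
    b=guess[n]["b"];m=(f[:,:,0]>110)&(f[:,:,1]<70)&(f[:,:,2]<70)&(np.hypot(xx-b[0],yy-b[1])<20)
    print(n,"red",m.sum(),xx[m].mean(),yy[m].mean())
    d=r.masks_of(n,"lever_knob")
    k=guess[n]["k"];m2=(f.max(2)<60)&(np.hypot(xx-k[0],yy-k[1])<13)
    print("dark",m2.sum(),xx[m2].mean(),yy[m2].mean(),[(round(e["p"],2),e["pixel"],e["pixels"].sum()) for e in d[:2]])
    # top-of-head pixels by depth
    p=np.array(c["position"]);K=c["K"];D=c["depth"]
    P=p+((np.stack([xx,yy,np.ones_like(xx)],-1)@np.linalg.inv(K).T)*D[...,None])@att(c).T
    w=(D>0)&(np.abs(P[...,2]-.25)<.006)&(np.hypot(P[...,0]-.63,P[...,1]-.01)<.16)
    q=P[w][:,:2].astype(np.float32);print("head",len(q),q.mean(0),cv2.minAreaRect(q))
    s=(D>0)&(np.hypot(P[...,0]-.525,P[...,1]-.066)<.04)&(P[...,2]>.27)
    print("knobpts",s.sum(),P[s].mean(0),P[s].max(0),P[s].min(0))
    ks=P[s]
    sol=least_squares(lambda v:np.linalg.norm(ks-v,axis=1)-.02,[.525,.066,.3],loss="soft_l1",f_scale=.002);print("sphere",sol.x)
    rb=P[m];print("btn",np.median(rb,0),at_z(c,(xx[m].mean(),yy[m].mean()),.27))
    crop=c["frame"][110:310,220:420] if n=="scene" else c["frame"][130:270,190:350]
    cv2.imwrite(f"pics/{n}1.png",cv2.resize(crop[:,:,::-1],None,fx=3,fy=3,interpolation=cv2.INTER_CUBIC))
```

```text
scene red 161 298.39130434782606 215.2608695652174
dark 175 315.10857142857145 152.08 [(0.97, [319.3, 162.6], np.int64(393))]
head 1657 [0.6467 0.0033] ((0.623495876789093, 0.008408911526203156), (0.11558835953474045, 0.18371091783046722), 13.139527320861816)
knobpts 302 [0.5339 0.072  0.3027] [0.5646 0.0923 0.3213] [0.506  0.0539 0.2702]
sphere [0.5236 0.0746 0.2981]
btn [ 0.6492 -0.0212  0.2697] [ 0.65   -0.0212  0.27  ]
top red 142 281.8380281690141 171.3450704225352
dark 171 244.09941520467837 218.046783625731 [(0.67, [241.4, 210.8], np.int64(440)), (0.5, [323.8, 173.5], np.int64(418))]
head 1299 [0.6372 0.0081] ((0.633984386920929, 0.017469950020313263), (0.1074623093008995, 0.19518348574638367), 28.644237518310547)
knobpts 235 [0.5206 0.0769 0.3069] [0.5632 0.0947 0.3215] [0.4979 0.0576 0.2702]
sphere [0.519  0.0774 0.2985]
btn [ 0.6487 -0.0205  0.2686] [ 0.6481 -0.0201  0.27  ]
```

View pics/scene1.png

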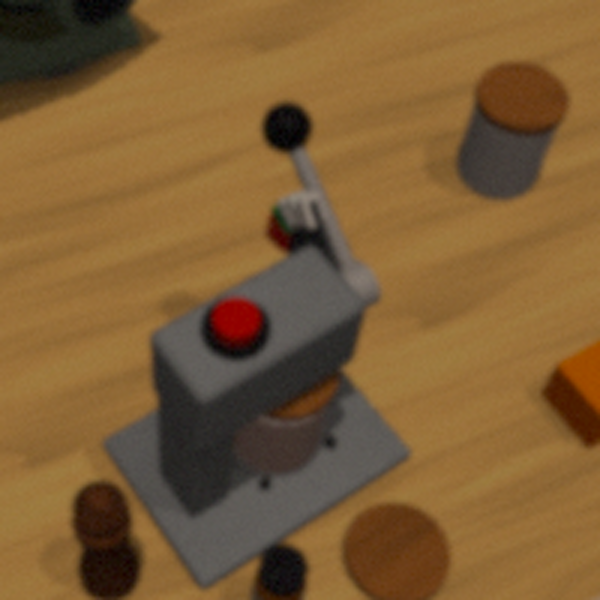

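```bash
cat >> h.py <<'E'
yaw=np.radians(11.4);O=np.array([.638,.0332,0]);Rz=R.from_euler("z",yaw).as_matrix()
def W(p): return O+Rz@np.array(p,float)
def knob(q): return W([-.14*np.cos(.9-q),.066,.21+.14*np.sin(.9-q)])
def go(tip):  # slide from the present pose so that the fingertips reach world point tip
    o=r.get_obs();T=R.from_rotvec(o["tool_rot"]).as_matrix()
    return 1000*T.T@(np.array(tip)-T[:,2]*r.tip_reach-o["eef_pos"])
E
python3 - <<'E'
from h import *
np.set_printoptions(precision=1,suppress=True)
o=r.get_obs();T=R.from_rotvec(o["tool_rot"]).as_matrix();print(T.round(3),"toolx yaw",np.degrees(np.arctan2(T[1,0],T[0,0])))
k=knob(.2);print(k.round(4),W([0,-.055,.27]).round(4))
c=r.capture("scene");print(proj(c,k),proj(c,knob(0)));c=r.capture("top");print(proj(c,k),proj(c,knob(0)))
print("above",go(k+[0,0,.06]),"touch",go(k+[0,0,.02]))
for q in(.3,.4,.5,.6,.66,.69,.72): print(q,go(knob(q)+[0,0,.02])-go(k+[0,0,.06]))
E
```

```text
[[ 0.9  0.4  0. ]
 [ 0.4 -0.9 -0. ]
 [-0.   0.  -1. ]] toolx yaw 23.13459212799078
[0.5 0.1 0.3] [ 0.6 -0.   0.3]
[315.6 152.1] [321.4 151.9]
[243.4 217.5] [241.3 208.2]
above [ 508.3 -441.3 -146.3] touch [ 508.3 -441.3 -106.3]
0.3 [-8.3 -1.7 51.1]
0.4 [-15.5  -3.2  63.1]
0.5 [-21.4  -4.5  75.7]
0.6 [-26.1  -5.4  88.8]
0.66 [-28.3  -5.9  96.9]
0.69 [-29.2  -6.1 101. ]
0.72 [-30.   -6.3 105.1]
```

Projections match to within 1 px, so the lever starts at 0.2. Rise, close the fingers and travel to above the knob.

Emit:
apply_moves:
  hand: [0,0,0,0,0,0,0,0,0,0,0,0,0,0,0,0,0,0,0,0]
  slide:
    - [0,0,-0.05]
    - [0,0,-0.1]
    - [0.02,-0.02,-0.146]
    - [0.05,-0.044,-0.146]
    - [0.08,-0.07,-0.146]
    - [0.11,-0.096,-0.146]
    - [0.14,-0.122,-0.146]
    - [0.17,-0.148,-0.146]
    - [0.205,-0.178,-0.146]
    - [0.24,-0.208,-0.146]
    - [0.275,-0.239,-0.146]
    - [0.31,-0.269,-0.146]
    - [0.345,-0.3,-0.146]
    - [0.38,-0.33,-0.146]
    - [0.415,-0.36,-0.146]
    - [0.45,-0.391,-0.146]
    - [0.48,-0.417,-0.146]
    - [0.5,-0.434,-0.146]
    - [0.508,-0.441,-0.146]
    - [0.508,-0.441,-0.146]
  roll: [0,0,0,0,0,0,0,0,0,0,0,0,0,0,0,0,4,8,12,12]
  newtons: 20

```text
t: 3.2
eef_pos: [0.5202, 0.0778, 0.3734]
tool_rot: [-3.126, -0.309, 0.001]
wrist_force: [0.2, -0.4, -0.2]
opening: 0.0006
finger_force: 0.0
```

Run:
```python
from h import *
np.set_printoptions(precision=1,suppress=True)
print(r.get_obs()["wrist_force"],r.get_obs()["opening"],r.get_obs()["t"])
c=r.capture("scene");cv2.imwrite("pics/a.png",cv2.resize(c["frame"][60:300,180:460,::-1],None,fx=2.5,fy=2.5))
for q in(.2,.3,.4,.5,.6,.66,.69,.72): print(q,go(knob(q)+[0,0,.02]))
```

```text
[ 0.2 -0.4 -0.2] 0.000557655171764768 3.2
0.2 [ 0.2  0.  39.5]
0.3 [-8.2  0.  50.6]
0.4 [-15.5   0.   62.5]
0.5 [-21.6   0.   75.1]
0.6 [-26.4   0.1  88.3]
0.66 [-28.6   0.1  96.4]
0.69 [-29.6   0.1 100.5]
0.72 [-30.4   0.1 104.6]
```

View pics/a.png

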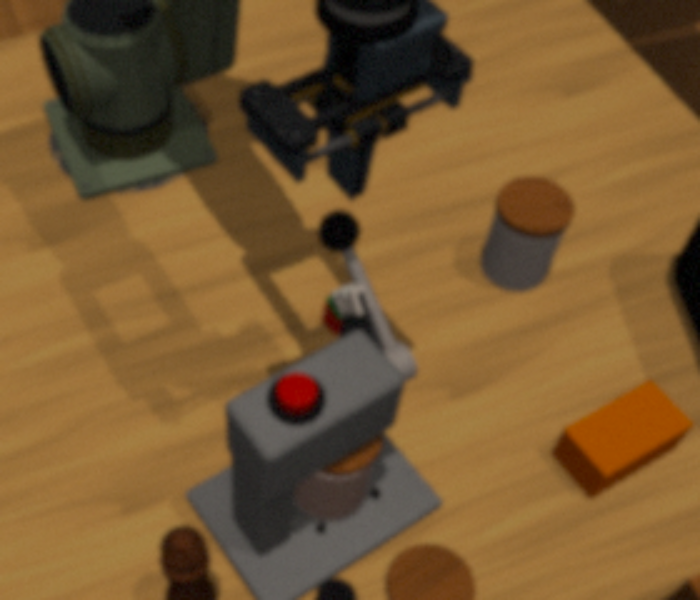

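The fingertips at crop (350,190) stand above the knob at (338,230). Push along the arc.

Emit:
apply_moves:
  hand: [0,0,0,0,0,0,0,0,0]
  slide:
    - [0,0,0.02]
    - [0,0,0.035]
    - [-0.003,0,0.043]
    - [-0.008,0,0.05]
    - [-0.012,0,0.056]
    - [-0.016,0,0.063]
    - [-0.019,0,0.069]
    - [-0.022,0,0.075]
    - [-0.022,0,0.075]
  roll: [0,0,0,0,0,0,0,0,0]

```text
t: 4.15
eef_pos: [0.4938, 0.0701, 0.3012]
tool_rot: [3.125, 0.304, -0.009]
wrist_force: [-8.7, -2.2, 11.5]
opening: 0.0005
finger_force: 5.7
```

Run:
```python
from h import *
np.set_printoptions(precision=1,suppress=True)
c=r.capture("scene");cv2.imwrite("pics/b.png",cv2.resize(c["frame"][100:260,220:420,::-1],None,fx=3.5,fy=3.5))
for q in(.5,.6,.66,.69,.72): print(q,go(knob(q)+[0,0,.02]),proj(c,knob(q)))
```

```text
0.5 [ 4.2 -1.3  2.7] [309.2 156.2]
0.6 [-0.6 -1.3 15.9] [307.8 158.5]
0.66 [-2.8 -1.3 24. ] [307.1 160.1]
0.69 [-3.7 -1.3 28.1] [306.8 160.9]
0.72 [-4.5 -1.3 32.2] [306.5 161.8]
```

View pics/b.png

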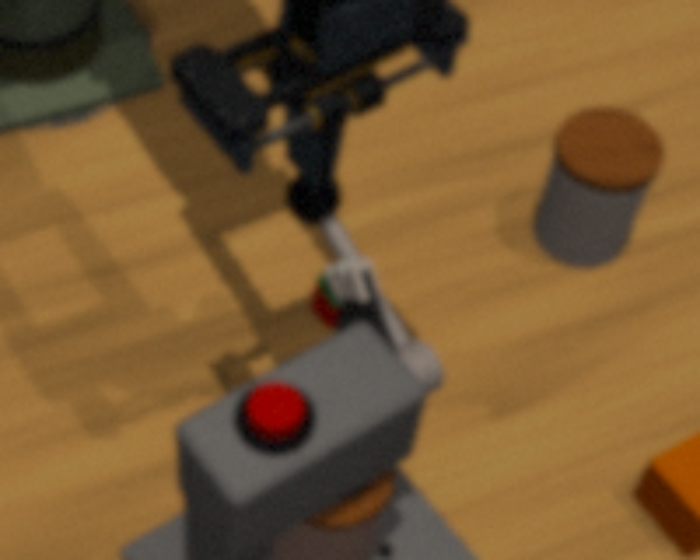

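The knob at crop (313,198) is pixel (309,157), so the lever is at about 0.5 as planned. Continue past the third notch.

Emit:
apply_moves:
  hand: [0,0,0,0,0,0]
  slide:
    - [0,0,0.006]
    - [-0.001,0,0.012]
    - [-0.002,0,0.018]
    - [-0.003,0,0.022]
    - [-0.003,0,0.025]
    - [-0.003,0,0.025]
  roll: [0,0,0,0,0,0]

```text
t: 4.8
eef_pos: [0.4911, 0.0697, 0.2758]
tool_rot: [3.125, 0.305, -0.011]
wrist_force: [-11.5, -3.1, 14.2]
opening: 0.0005
finger_force: 6.6
```

```bash
cat > k.py <<'E'
from h import *
np.set_printoptions(precision=1,suppress=True)
c=r.capture("scene");f=c["frame"];print(r.get_obs()["wrist_force"])
for q in(.5,.6,.66,.69,.72): print(q,go(knob(q)+[0,0,.02]),proj(c,knob(q)))
import sys;cv2.imwrite(sys.argv[1],cv2.resize(f[120:220,260:380,::-1],None,fx=6,fy=6,interpolation=cv2.INTER_CUBIC))
E
python3 k.py pics/c.png
```

```text
[-11.8  -3.1  13.1]
0.5 [  7.7  -1.2 -22.6] [309.2 156.2]
0.6 [ 2.9 -1.2 -9.5] [307.8 158.5]
0.66 [ 0.8 -1.2 -1.3] [307.1 160.1]
0.69 [-0.2 -1.2  2.8] [306.8 160.9]
0.72 [-0.9 -1.2  6.9] [306.5 161.8]
```

View pics/c.png

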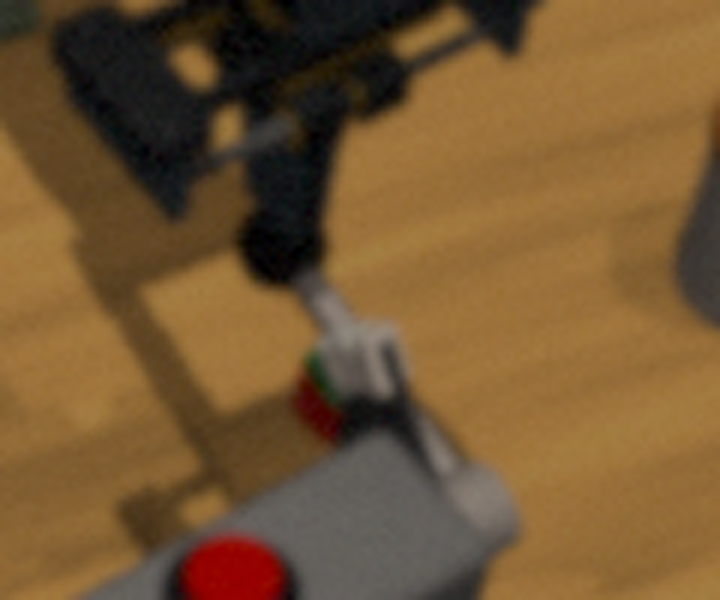

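The knob at crop (280,248) is pixel (306.7,161.3), so the lever is at about 0.68, past the click and short of 0.8. Let go.

Emit:
apply_moves:
  hand: [0,0,0,0,0,0,0]
  slide:
    - [0,0,-0.006]
    - [0,0,-0.012]
    - [0,0,-0.025]
    - [0,0,-0.05]
    - [0,0,-0.09]
    - [0,0,-0.1]
    - [0,0,-0.1]
  roll: [0,0,0,0,0,0,0]

```text
t: 5.55
eef_pos: [0.4958, 0.0711, 0.376]
tool_rot: [3.127, 0.305, 0.007]
wrist_force: [0.2, -0.7, -0.4]
opening: 0.0004
finger_force: 0.0
```

```bash
python3 k.py pics/d.png
python3 - <<'E'
from h import *
np.set_printoptions(precision=1,suppress=True)
B=np.array([.649,-.0207,.27])
print(go(B+[0,0,.03]),go(B))
E
```

```text
[-0.3 -0.5 -0.2]
0.5 [ 3.6 -0.6 75.6] [309.2 156.2]
0.6 [-1.2 -0.6 88.7] [307.8 158.5]
0.66 [-3.5 -0.6 96.8] [307.1 160.1]
0.69 [ -4.4  -0.6 100.9] [306.8 160.9]
0.72 [ -5.2  -0.6 105. ] [306.5 161.8]
[133.3 119.7  60.3] [133.2 119.7  90.3]
```

View pics/d.png

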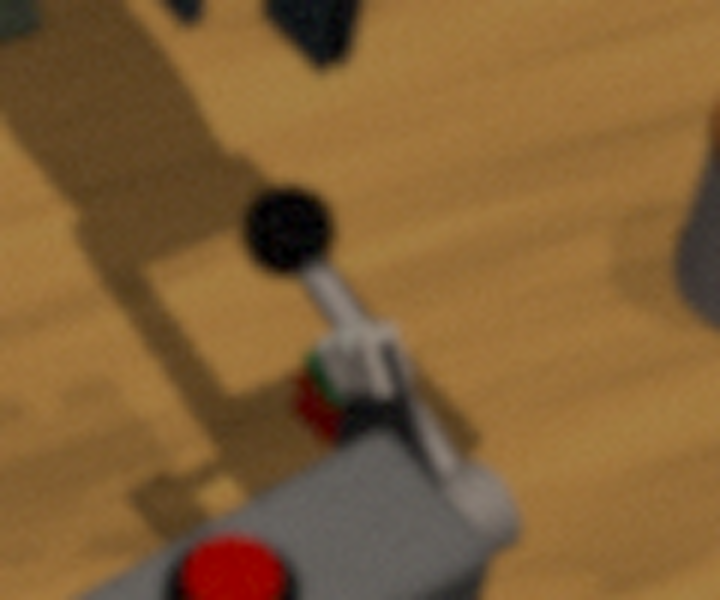

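The knob at crop (288,229) is pixel (308,158.2), so the lever rests at 0.6 in the third notch. Next, press and hold the button.

Emit:
apply_moves:
  hand: [0,0,0,0,0,0,0,0,0,0]
  slide:
    - [0.03,0.03,0]
    - [0.06,0.06,0]
    - [0.1,0.09,0]
    - [0.133,0.12,0.02]
    - [0.133,0.12,0.05]
    - [0.133,0.12,0.075]
    - [0.133,0.12,0.09]
    - [0.133,0.12,0.095]
    - [0.133,0.12,0.099]
    - [0.133,0.12,0.099]
  roll: [0,0,0,0,0,0,0,0,0,0]

```text
t: 6.6
eef_pos: [0.6474, -0.0212, 0.2761]
tool_rot: [3.126, 0.305, -0.003]
wrist_force: [-4.7, -1.7, 9.3]
opening: 0.0004
finger_force: 4.7
```

Emit:
apply_moves:
  hand: [0,0,0,0,0,0,0,0,0,0,0,0,0,0]
  slide:
    - [0,0,0.001]
    - [0,0,0.001]
    - [0,0,0.001]
    - [0,0,0.001]
    - [0,0,0.001]
    - [0,0,0.001]
    - [0,0,0.001]
    - [0,0,0.001]
    - [0,0,0.001]
    - [0,0,0.001]
    - [0,0,0.001]
    - [0,0,0.001]
    - [0,0,0.001]
    - [0,0,0.001]
  roll: [0,0,0,0,0,0,0,0,0,0,0,0,0,0]

```text
t: 8.0
eef_pos: [0.6474, -0.0212, 0.276]
tool_rot: [3.126, 0.305, -0.001]
wrist_force: [-4.8, -1.3, 12.3]
opening: 0.0003
finger_force: 5.9
```

Run:
```python
from h import *
np.set_printoptions(precision=1,suppress=True)
c=r.capture("scene");print(proj(c,knob(0)),proj(c,knob(.2)),"tip z mm",1000*(r.get_obs()["eef_pos"][2]-r.tip_reach))
cv2.imwrite("pics/e.png",cv2.resize(c["frame"][120:320,220:420,::-1],None,fx=3,fy=3,interpolation=cv2.INTER_CUBIC))
```

```text
[321.4 151.9] [315.6 152.1] tip z mm 262.02264763955685
```

View pics/e.png

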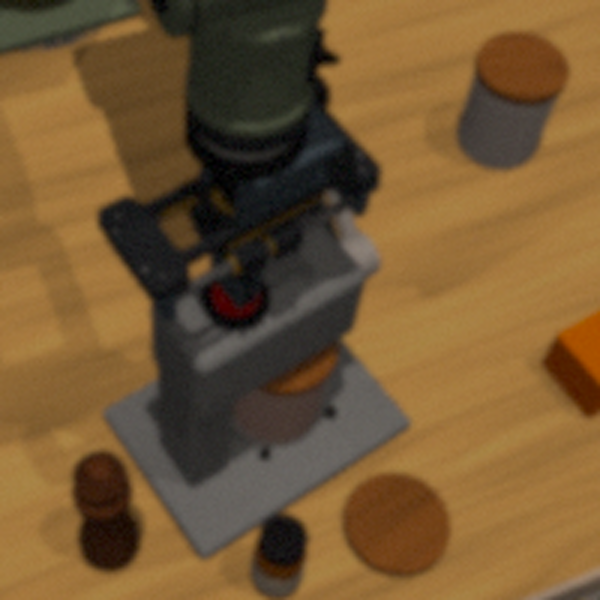

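The finger holds the red button fully down at crop (236,300), with the tip at 262 mm. The knob is hidden behind the gripper. Rise and check.

Emit:
apply_moves:
  hand: [0,0,0,0,0,0,0,0]
  slide:
    - [0,0,-0.01]
    - [0,0,-0.03]
    - [0,0,-0.07]
    - [0,0,-0.11]
    - [-0.01,0.04,-0.13]
    - [-0.02,0.08,-0.13]
    - [-0.03,0.11,-0.13]
    - [-0.03,0.11,-0.13]
  roll: [0,0,0,0,0,0,0,0]

```text
t: 8.85
eef_pos: [0.6401, -0.1381, 0.4029]
tool_rot: [3.127, 0.297, -0.003]
wrist_force: [-0.2, 0.3, -0.1]
opening: 0.0002
finger_force: 0.0
```

Run:
```python
from h import *
c=r.capture("scene");print(r.get_obs()["wrist_force"].round(1))
cv2.imwrite("pics/f.png",cv2.resize(c["frame"][120:320,220:420,::-1],None,fx=3,fy=3,interpolation=cv2.INTER_CUBIC))
```

```text
[-0.6 -0.4  0.9]
```

View pics/f.png

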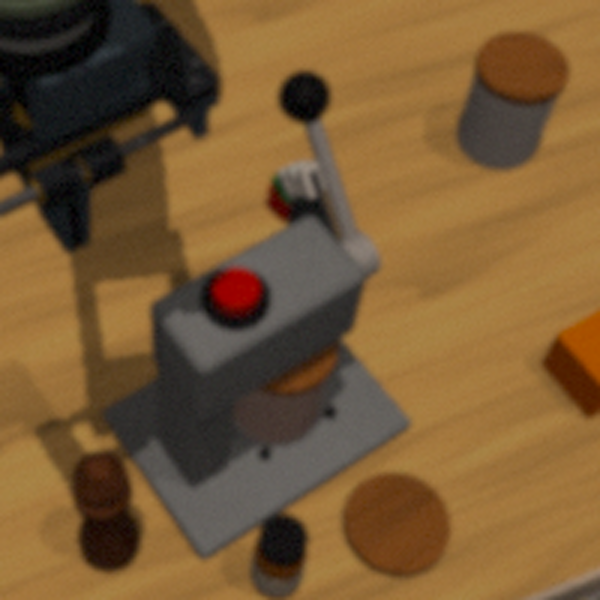

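The knob at crop (305,96) is pixel (321.7,152), matching lever 0. The button is out, the canister stands in place and the arm is clear.

```bash
python3 -c "
from plant import r
print(r.sign_off())"
```

```text
the job is handed in; nothing more can be done
None
```

I pulled the lever to the third notch, where the ratchet held it, then pressed the release button; the lever swung fully back up with nothing else disturbed in the camera views, and the job is handed in (lid depth not measured directly, no verdict returned).

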